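Push the cheese in and slide the display case shut

TASK

A wedge of cheese has been left sticking out of the open doorway of the glass display case. With the fingertips, push that wedge along the deck into the case until it is clear of the door, then gently push the sliding door by its black flange until it is fully shut, without slamming it. Grip or lift nothing, keep the cheese standing, and leave the other wedge, the jars and the rest of the counter as they are.

Things in the scene. Friction and masses are not known exactly. Their poses are not given: they have to be found in the camera images.
- case: glass display case on the counter, fixed, its serving side facing the robot. Origin: centre of its underside; x away from the robot, y left along it, z up. Steel plinth 350 (x) x 700 (y) x 60 mm high, its top one flat deck: open serving ledge from x -175 to -105 mm, glass body behind it, up to z 280 mm, front pane at x 168 mm. Right half of the serving side: fixed pane (x -95 to -90 mm, y below 0)
- doorway (a point): point of the deck on the door's outer-face plane, midway along the doorway (case x -105, y 167, z 60 mm). The doorway runs from case y 0 to the end post at y 335 mm; top track above at z 264 to 280 mm. The door sweeps case x -105 to -97 mm, the deck passes flush under it. A wedge is clear of the door when its rind is beyond case x -97 mm, its pointed end beyond x +23 mm
- door (a joint): sliding glass door of the case: 0 is fully shut against the left end post, grows as the door slides to the right (case -y), up to 0.29 m; starts 0.22 to 0.28 m open. It stays where it is left: about 1.5 N of friction plus light damping, 1.1 kg, hard stop at 0, no latch
- door_pull (a point): middle of the right-hand (case -y) face of the door's black finger flange, an upright strip at the door's left edge: 10 mm thick, standing 25 mm out from the door's outer face towards the robot, case z 70 to 260 mm. The point is 12.5 mm out, 165 mm above the counter; at case y 315 mm when shut. Pushing it left (case +y) shuts the door
- wedge_pale: cheese wedge, pale yellow with a brown rind: 120 mm from point to rind, 82 mm wide at the rind, 65 mm high, 0.3 to 0.6 kg. Origin on the underside at the pointed end; the rind is an upright arc of 120 mm radius about it, its middle towards the wedge's -x. Stands on the deck. One wedge (either) starts with its rind 30 to 55 mm outside the door's outer face; the other is inside behind the fixed pane
- wedge_blue: cheese wedge, ivory with blue veins and a grey-brown rind: 120 mm from point to rind, 82 mm wide at the rind, 65 mm high, 0.3 to 0.6 kg. Origin on the underside at the pointed end; the rind is an upright arc of 120 mm radius about it, its middle towards the wedge's -x. Stands on the deck. One wedge (either) starts with its rind 30 to 55 mm outside the door's outer face; the other is inside behind the fixed pane
- honey_jar: honey jar, amber with a brass lid, 52 mm across and 75 mm tall, standing on the case's ledge in front of the fixed pane. Origin at the centre of its underside
- chutney_jar: dark plum chutney jar, black lid, 68 mm across, 90 mm tall, on the counter to the robot's right. Origin at the centre of its underside
- mustard_jar: mustard jar, brass lid, 60 mm across, 70 mm tall, on the counter to the robot's right. Origin at the centre of its underside
- cheese_knife: cheese knife with a wooden handle, 230 mm long and 16 mm high, lying on a 220 x 160 x 18 mm wooden board on the counter to the robot's left. Origin on the underside, where handle and blade meet
- cracker_tin: round teal cracker tin with a cream lid, 93 mm across, 72 mm tall, on the counter to the far left. Origin at the centre of its underside
There are look-alikes about, which are no part of the job. Leave any green, pink or red look-alike of the wedge_blue alone.

How it is judged:
By the outcome, as a careful person would: the job done as asked, in the order asked, and still so for the second after the job is handed in, with the robot touching nothing.
It also fails if it takes over 40 s, if anything falls off the work surface, if the arm or the gripper's body presses on something with over 40 N, if the wrist force passes 120 N, or if a joint passes its speed limit or range.

ROBOT

A 7-joint arm with a two-finger parallel gripper is mounted at the origin on the work surface. World frame = base frame: x ahead of the robot, y to its left, z up, the work surface at z = 0. Lengths are in m, angles in degrees, forces in N, time in s.
With the tool pointing down it reaches from about 0.35 to 0.775 m from the base axis. Payload 3.1 kg.
Tool frame: the origin (TCP) lies at the centre of the arm's flange, where the gripper is bolted on; the fingertips stand 173 mm ahead of it and the grasp point (between the pads) lies 155 mm ahead of it; z points along the fingers, y is the line along which they close (so a half turn about z gives the same grasp; the last joint's range is limited). The gripper opens to 85 mm and grips with 20 to 120 N. Pads are 22 mm wide; open, the fingers measure 114 mm over their backs; the gripper's body (76 mm by 85 mm) begins 54 mm behind the grasp point. The pads swing forward as they close: fully open they stand 13 mm farther back than shut.
Start: joints at [73.929, 17.813, 0.802, 86.603, -0.252, 75.585, -1.558], TCP at [0.13, -0.534, 0.405] pointing down, gripper open.
Joint ranges: [-154.91, 154.91], [-16.99, 109.72], [-72.82, 74.43], [7.12, 147.25], [-82.49, 262.49], [11.32, 116.49], [-174.64, 174.64]. Speed limits (degrees/s): [159.86, 159.86, 180, 180, 180, 180, 180].

INTERFACE

Orientations are given as a 3x3 rotation matrix whose columns are the frame's x, y, z axes.
In Python, from bench import monitor, optics, workorder, find_in gives the robot as it stands. The module is installed in compiled form; this text tells all that it offers.
- The arm moves only by the tool jog_arm, never from a script. Its argument "steps" is a list that holds one entry, the list of rows, each a list of 5 numbers: the shift along the tool's x, y, z in mm, then the turn about the tool's z in degrees, then the opening in per cent of the stroke, from 0 (shut) to 100 (fully open). In form: [[[tx, ty, tz, roll, jaw], ...]]. A call has 1 to 20 rows; each row is the pose to reach, as a shift and turn from the pose commanded when the call began, along the tool's axes at that moment; what a row does not reach only later rows make up. A row lasts 1/10 s, in which the tool goes at most 50 mm and 8.59 degrees, less where a joint would pass 70% of its speed; a pose out of reach is approached as far as the arm can. A call with a gripper value outside its range is refused whole. The fingers move at their own pace and stop on an object; the grip force is fixed at half the most. Time passes only in rows, so rows that repeat a pose let the fingers close. It gives the time, the measured TCP pose, the force, the opening and the grip force at its end, in the units of the state.
- monitor.sense(): the state, without advancing time (a new reading comes with each control period).
- optics.grab_frame(name): name is "scene" or "side" or "wrist"; returns the picture (420x560x3 uint8, blue, green, red); there is no depth.
- optics.camera_model(name): a dict with "fx", "fy", "cx", "cy" (pixels), "rvec" (rotation vector, rad) and "tvec" (3), from world to camera coordinates, as OpenCV has them; the wrist camera has in their place "mount" (4x4, takes a point from camera to tool coordinates, whose origin is the TCP and whose axes are the flange's). Camera axes: x right, y down, z forward; pixel columns grow to the right and rows downward; lengths in m; the calibration is good to about 2 mm. A picture is of the moment at which its call begins: read the wrist's pose just before it. camera_model takes no time and is no camera call.
- workorder.job_done(): hands the job in; it is judged then, once.
Trained networks look in the newest picture that a camera, given by its name, has taken for a name from the list of things; names that differ only in an ending like _2 or _b are one class to them, and where a whole thing is asked for, a point or a joint stands for the part that bears it (a point fixed in the world has none). Each returns a list of dicts, best first, with "conf" (0 to 1); they miss things now and then, are a little off and sometimes report something else, mostly with a low value. They report only what shows in the picture. A call takes as long as a camera call. They do not tell look-alikes from the thing itself.
- find_in(query, camera): "centre" ([column, row] in pixels, amid what is visible of it).
The state is a dict: "time_s": time; "qpos": joint angles; "dq": joint speeds; "effort": joint torques, N m; "eef_pos": TCP position; "eef_rot": TCP orientation; "wrist_force": force on the tool from outside, world axes, zero at the start; "wrist_torque": the same for the moment, N m; "gripper_width": finger opening in m; "finger_force": force on a finger pad.
Only numpy, scipy, OpenCV 4.12 (cv2) and the standard library are available. Lean on these libraries where they do the work, as an engineer would, in place of code of your own. Each camera call takes 0.05 s, during which the arm holds its last target. There are 200 camera calls.

## Working session

There is one attempt and no reset: what is moved stays moved. The work goes in short steps, Python scripts to look and compute and a tool call to move; the robot and the scene stay as the last step left them, time stands still between calls to the robot, and variables do not carry over. Pictures are saved under pics/ and viewed, at most 10 in all, crops included, and the job is handed in when it is done.

Besides the shell and the picture viewer there is one more tool, called after "Request:" as a command line: name --argument value ..., lists and objects as JSON in quotes. jog_arm: Moves the arm, as the interface text tells. Its arguments: {"type":"object","properties":{"steps":{"type":"array"}},"required":["steps"]}

```bash
mkdir -p pics
cat > h.py <<'E'
import numpy as np, cv2
from bench import monitor, optics, workorder, find_in
def cam(n):
    m=optics.camera_model(n); K=np.array([[m['fx'],0,m['cx']],[0,m['fy'],m['cy']],[0,0,1.]])
    if 'mount' in m:
        s=monitor.sense(); T=np.eye(4);T[:3,:3]=s['eef_rot'];T[:3,3]=s['eef_pos']
        W=np.linalg.inv(T@np.array(m['mount'])); return K,W[:3,:3],W[:3,3]
    return K,cv2.Rodrigues(np.array(m['rvec'],float))[0],np.array(m['tvec'],float).ravel()
def onplane(n,uv,z,c=None):
    K,R,t=c or cam(n); C=-R.T@t; d=R.T@np.linalg.inv(K)@np.array([*uv,1.])
    return C+d*(z-C[2])/d[2]
def proj(n,P,c=None):
    K,R,t=c or cam(n); p=(R@np.atleast_2d(P).T).T+t; p=p@K.T; return p[:,:2]/p[:,2:]
E
python3 - <<'E'
from h import *
ims=[]
for n in ('scene','side'):
    im=optics.grab_frame(n); cv2.imwrite(f'pics/{n}0_raw.png',im); 
    cv2.imwrite(f'pics/{n}0.png',cv2.resize(im,(800,600)))
    K,R,t=cam(n); print(n,-R.T@t,R[2],K[0,0])
    for q in ('wedge_pale','wedge_blue','door_pull','honey_jar','case'):
        print(q,[(np.round(d['centre']),round(d['conf'],2)) for d in find_in(q,n)][:4])
s=monitor.sense();print(s['eef_pos'],s['eef_rot'],s['time_s'])
E
```

```text
scene [0.18211578 0.27716485 1.27016641] [ 0.26859475 -0.1954957  -0.94320639] 413.63537365296287
wedge_pale []
wedge_blue [(array([311., 234.]), 0.95), (array([160., 221.]), 0.93), (array([195., 272.]), 0.86), (array([224., 204.]), 0.56)]
door_pull [(array([325., 134.]), 0.85)]
honey_jar [(array([354., 142.]), 0.55)]
case [(array([280., 122.]), 0.58)]
side [ 0.38555305 -0.31458457  1.38576817] [ 0.09081872  0.28785678 -0.95335745] 458.0664963000798
wedge_pale []
wedge_blue [(array([298., 173.]), 0.84), (array([299., 111.]), 0.79), (array([252., 140.]), 0.63), (array([249., 250.]), 0.56)]
door_pull [(array([335., 283.]), 0.77), (array([374., 250.]), 0.45)]
honey_jar [(array([325., 319.]), 0.84)]
case [(array([374., 251.]), 0.87), (array([333., 280.]), 0.22)]
[ 0.13012435 -0.53438746  0.40470017] [[ 9.71605646e-01  2.36606147e-01  1.51104609e-05]
 [ 2.36606147e-01 -9.71605646e-01 -9.83885559e-06]
 [ 1.23534754e-05  1.31347156e-05 -1.00000000e+00]] 0.6
```

View pics/scene0.png

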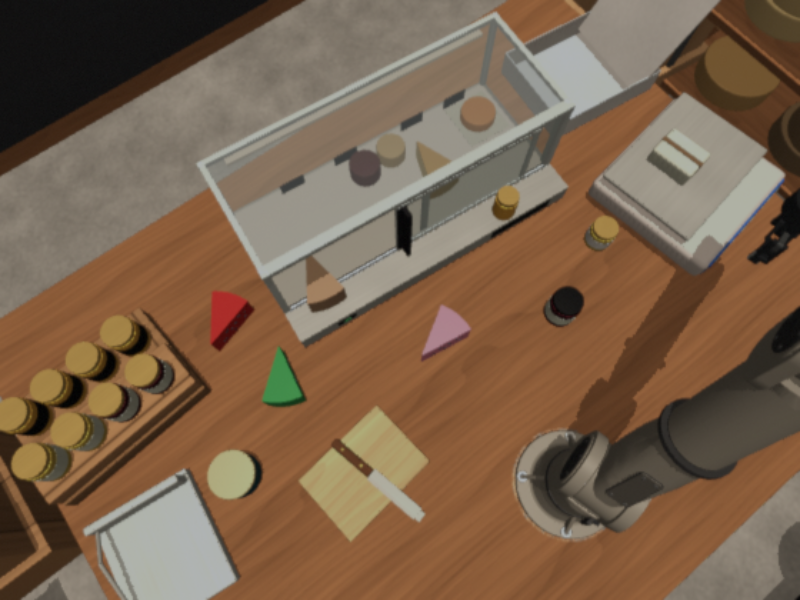

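View pics/side0.png

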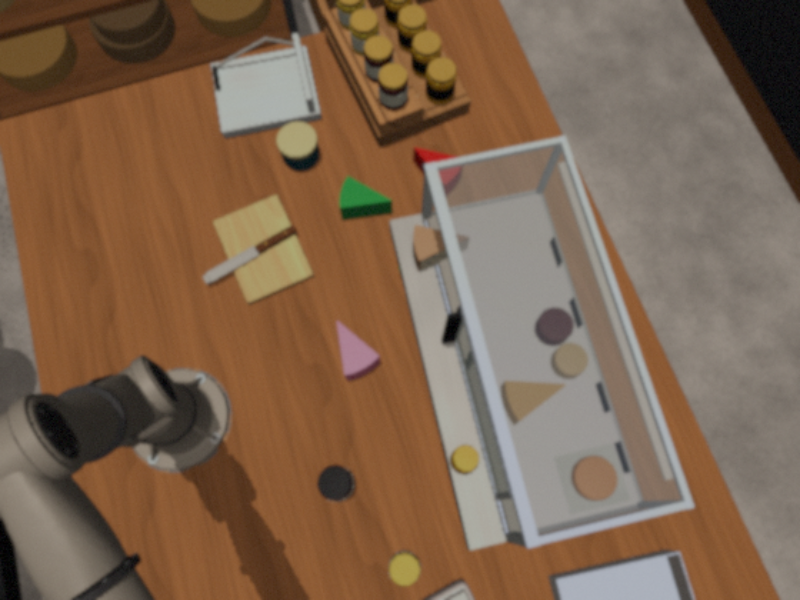

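The scene view shows the sticking-out wedge at about (322,285) of the 800-wide image. It lies on the ledge in the doorway and is tan on top with a brown rind. The door flange is at (404,230), the honey jar at (507,200), and the other wedge is inside at (432,165). The red (228,318), green (282,380) and pink (445,330) wedges lie on the counter and are look-alikes, so only the doorway one fits. I'll crop in to confirm that and get the case corners.

Run:
```python
from h import *
a=cv2.imread('pics/scene0_raw.png')[0:250,130:410]; b=cv2.imread('pics/side0_raw.png')[85:395,260:490]
cv2.imwrite('pics/c1.png',cv2.resize(a[70:245,40:215],(600,600),interpolation=cv2.INTER_CUBIC)) # x:170+u/3.4286 y:70+v/3.4286
cv2.imwrite('pics/c2.png',cv2.resize(b[0:300],None,fx=2,fy=2,interpolation=cv2.INTER_CUBIC)) # x 260+u/2 y 85+v/2
```

```text
(no output)
```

View pics/c1.png

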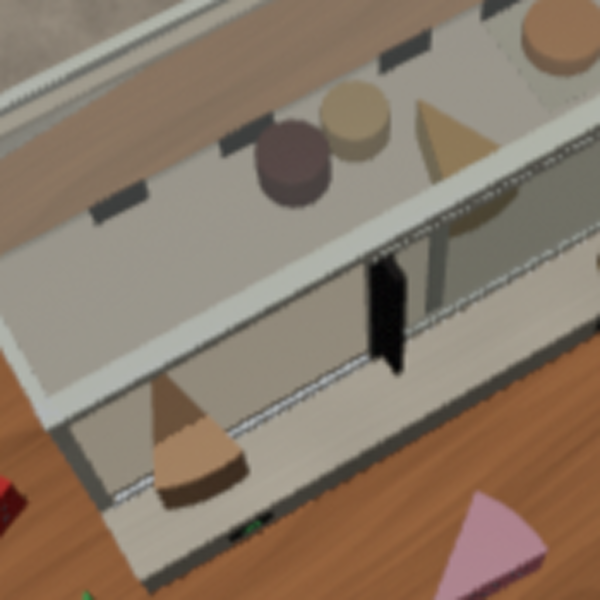

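View pics/c2.png

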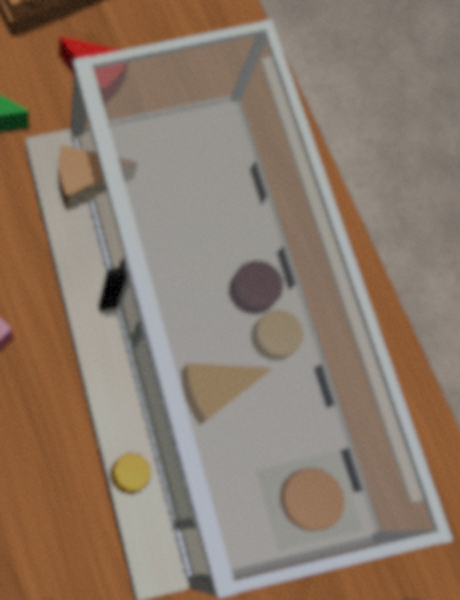

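The doorway wedge is plain tan, with its rind at crop (200,485) and its pointed end at (160,378). It is the only one on the deck at the door, so it is the one to push. Now I'll fit the case pose, wedge and door.

```bash
cat > fit.py <<'E'
from h import *
from scipy.optimize import least_squares
S=lambda u,v:np.array([170+u/3.4286,70+v/3.4286]); D=lambda u,v:np.array([260+u/2,85+v/2])
cs,cd=cam('scene'),cam('side')
obs=[('s',(-.175,.35,.06),S(147,580)),('s',(-.175,-.35,.06),np.array([397,129.5])),('d',(-.175,.35,.06),D(27,140)),('d',(-.175,-.35,.06),np.array([329,383.6]))]
def W(p,q): c,s=np.cos(p[2]),np.sin(p[2]); q=np.atleast_2d(q); return np.c_[p[0]+c*q[:,0]-s*q[:,1],p[1]+s*q[:,0]+c*q[:,1],q[:,2]]
def C(p,w): c,s=np.cos(p[2]),np.sin(p[2]); d=np.asarray(w)[:2]-p[:2]; return np.array([c*d[0]+s*d[1],-s*d[0]+c*d[1]])
f=lambda p:np.concatenate([proj('',W(p,q),cs if k=='s' else cd)[0]-o for k,q,o in obs])
r=least_squares(f,[.65,.1,0.]); p=r.x
E
python3 - <<'E'
from fit import *
print(p,np.degrees(p[2]),r.fun.round(1))
for n,c,pts in (('s',cs,[S(45,430)]),('d',cd,[D(75,62),D(270,22),D(452,540),D(222,595)])):
    for u in pts: print(n,'top',C(p,onplane('',u,.28,c)).round(3))
for n,u in (('rindL top',S(155,490)),('rindR top',S(243,455)),('tip',S(160,375))): print(n,C(p,onplane('',u,.125,cs)).round(3))
for n,u in (('rindL bot',S(165,508)),('rindR bot',S(248,470))): print(n,C(p,onplane('',u,.06,cs)).round(3))
for n,u in (('rindL top',D(60,148)),('rindR top',D(66,194)),('tip',D(135,163))): print('d',n,C(p,onplane('',u,.125,cd)).round(3))
for n,u in (('fl bot',S(372,355)),('fl bot outer',S(400,375))): print(n,C(p,onplane('',u,.07,cs)).round(3))
for n,u in (('fl top out',S(404,290)),('fl top in',S(390,255))): print(n,C(p,onplane('',u,.26,cs)).round(3))
for n,u in (('d honey top',D(131,472)),('s',None)):
    if u is not None: print(n,C(p,onplane('',u,.135,cd)).round(3))
print('doorway world',W(p,(-.105,.167,.06)))
E
```

```text
[ 0.69493598 -0.10241039 -0.09325576] -5.343161189979496 [-2.3 -0.2  0.   0.1 -1.5 -0.5  0.6  2.2]
s top [-0.105  0.351]
d top [-0.101  0.347]
d top [0.174 0.346]
d top [ 0.173 -0.349]
d top [-0.101 -0.346]
rindL top [-0.134  0.3  ]
rindR top [-0.146  0.221]
tip [-0.044  0.245]
rindL bot [-0.13   0.299]
rindR bot [-0.138  0.218]
d rindL top [-0.131  0.295]
d rindR top [-0.14   0.221]
d tip [-0.029  0.246]
fl bot [-0.105  0.066]
fl bot outer [-0.136  0.055]
fl top out [-0.141  0.057]
fl top in [-0.11   0.051]
d honey top [-0.15  -0.186]
doorway world [[0.60594337 0.07364163 0.06      ]]
```

```bash
cat >> fit.py <<'E'
def goal(cx,cy,z,yaw=None):
    "tx ty tz roll from present pose to put TCP at case cx,cy, height z, tool y at case angle yaw (deg)"
    s=monitor.sense(); R=np.array(s['eef_rot']); w=W(p,(cx,cy,z))[0]
    d=R.T@(w-s['eef_pos'])*1000; a=np.degrees(np.arctan2(R[1,1],R[0,1]))
    roll=0 if yaw is None else -((yaw+np.degrees(p[2])-a+180)%360-180)
    print(np.round([*d,roll],1),'world',w.round(3))
E
python3 - <<'E'
from fit import *
print(p.round(4)); s=monitor.sense(); R=np.array(s['eef_rot'])
print((R.T@(np.array([.42,-.2,.42])-s['eef_pos'])*1000).round(1))
goal(-.24,.255,.40,0); goal(-.24,.255,.26,0)
E
```

```text
[ 0.6949 -0.1024 -0.0933]
[ 360.8 -256.3  -15.3]
[ 507.2 -605.4    4.7  -71. ] world [0.48  0.174 0.4  ]
[ 507.2 -605.4  144.7  -71. ] world [0.48  0.174 0.26 ]
```

Request:
jog_arm --steps '[[[40, -28, 0, -4, 100], [80, -57, -5, -10, 100], [120, -85, -10, -16, 100], [160, -114, -15, -22, 100], [200, -142, -15, -28, 100], [240, -171, -15, -34, 100], [280, -199, -15, -40, 100], [320, -228, -15, -46, 100], [350, -262, -15, -52, 100], [370, -305, -10, -58, 100], [390, -348, -10, -64, 100], [410, -391, -5, -68, 100], [430, -434, 0, -71, 100], [450, -477, 0, -71, 100], [469, -520, 0, -71, 100], [488, -563, 3, -71, 100], [507, -605, 5, -71, 100], [507, -605, 30, -71, 100], [507, -605, 60, -71, 100], [507, -605, 60, -71, 100]]]'

```text
time_s: 2.6
eef_pos: [0.4781, 0.1726, 0.341]
eef_rot: [[0.092, 0.996, -0.008], [0.996, -0.092, -0.003], [-0.004, -0.008, -1.0]]
wrist_force: [-0.5, -1.6, -0.3]
gripper_width: 0.0853
finger_force: 0.0
```

Run:
```python
from fit import *
s=monitor.sense(); print(s['time_s'],np.round(s['eef_pos'],4),np.round(s['wrist_force'],1),s['gripper_width'])
print(C(p,s['eef_pos']))
goal(-.24,.255,.26,0)
b=optics.grab_frame('scene'); a=optics.grab_frame('wrist'); d=optics.grab_frame('side')
x=np.hstack([cv2.resize(a,(400,300)),cv2.resize(d[60:270,220:500],(400,300))]); y=np.hstack([cv2.resize(b[70:280,130:410],(400,300)),x[:,:400]*0])
cv2.imwrite('pics/m1.png',np.vstack([x,y]))
```

```text
2.6 [0.4781 0.1726 0.341 ] [-0.5 -1.6 -0.3] 0.08530601864736405
[-0.24148499  0.25357734]
[ 1.7  2.1 81.   0.1] world [0.48  0.174 0.26 ]
```

View pics/m1.png

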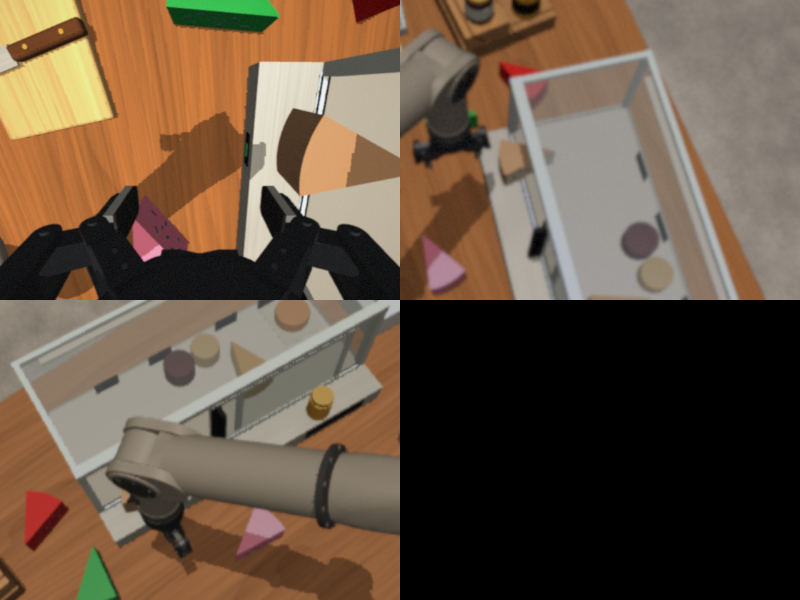

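The wrist view (top left) shows the wedge's rind at about (285,150) with the open front finger at (275,205), pointing at it. The flange is clear of the path. I'll measure the wedge from this frame and plan the descent.

Run:
```python
from fit import *
c=cam('wrist'); k=1.4
for n,u,z in (('bot mid',(277,150),.06),('bot L',(291,108),.06),('bot R',(303,195),.06),('top mid',(312,155),.125),('top L',(328,117),.125),('top R',(303,193),.125),('deck edge far',(257,63),.06),('track far',(322,75),.06)):
    print(n,C(p,onplane('',np.array(u)*k,z,c)).round(3))
# where front finger tip appears -> ray at z=tcp-.16
z=monitor.sense()['eef_pos'][2]-.16
for u in ((262,188),(290,188),(298,235)): print('finger',C(p,onplane('',np.array(u)*k,z,c)).round(3), C(p,onplane('',np.array(u)*k,z+.02,c)).round(3))
```

```text
bot mid [-0.141  0.251]
bot L [-0.129  0.304]
bot R [-0.098  0.187]
top mid [-0.132  0.266]
top L [-0.123  0.302]
top R [-0.135  0.225]
deck edge far [-0.174  0.354]
track far [-0.098  0.341]
finger [-0.197  0.262] [-0.204  0.272]
finger [-0.178  0.262] [-0.188  0.272]
finger [-0.167  0.224] [-0.179  0.24 ]
```

Request:
jog_arm --steps '[[[1, 0, 30, 0, 100], [2, 0, 60, 0, 100], [2, 5, 81, 0, 100], [2, 15, 81, 0, 100], [2, 25, 81, 0, 100], [2, 30, 81, 0, 100], [2, 35, 81, 0, 100], [2, 40, 81, 0, 100], [2, 45, 81, 0, 100], [2, 50, 81, 0, 100], [2, 55, 81, 0, 100], [2, 60, 81, 0, 100], [2, 65, 81, 0, 100], [2, 70, 81, 0, 100], [2, 75, 81, 0, 100], [2, 80, 81, 0, 100], [2, 84, 81, 0, 100], [2, 86, 81, 0, 100], [2, 86, 81, 0, 100]]]'

```text
time_s: 4.65
eef_pos: [0.566, 0.1672, 0.2636]
eef_rot: [[0.093, 0.996, 0.001], [0.996, -0.093, 0.0], [0.0, 0.001, -1.0]]
wrist_force: [-1.4, 0.6, 0.0]
gripper_width: 0.0852
finger_force: 0.5
```

Run:
```python
from fit import *
s=monitor.sense(); print(s['time_s'],np.round(s['wrist_force'],1),C(p,s['eef_pos']).round(4),s['eef_pos'][2])
goal(-.145,.255,.26,0)
a=optics.grab_frame('wrist'); d=optics.grab_frame('side')
x=np.hstack([cv2.resize(a,(400,300)),cv2.resize(d[100:205,250:390],(400,300))])
cv2.imwrite('pics/m2.png',x)
```

```text
4.65 [-1.4  0.6  0. ] [-0.1535  0.2565] 0.26359800530732636
[-1.5  8.5  3.6  0. ] world [0.574 0.165 0.26 ]
```

View pics/m2.png

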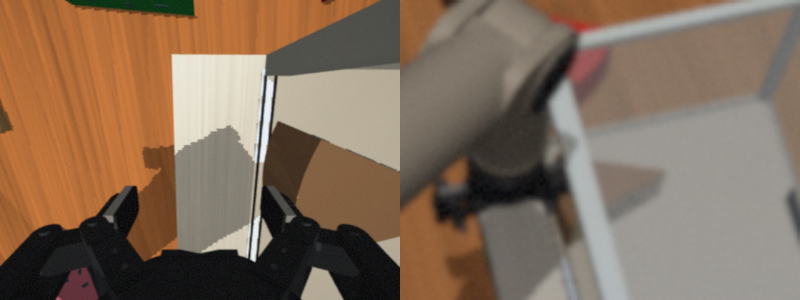

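The wedge is sliding in straight. In the wrist view its rind starts at (277,122), right at the track line. In the side crop its point is at (663,172).

Run:
```python
from fit import *
c=cam('wrist')
print('tip side',C(p,onplane('',(250+264/400*140,100+172/300*105),.125,cd)).round(3))
for n,u,z in (('rindL bot',(275,168),.06),('rindL cornertop',(278,123),.125),('rindLbotcorner',(276,123),.06),('top arc L',(321,140),.125),('track',(262,75),.06),('track2',(272,75),.06)): print(n,C(p,onplane('',np.array(u)*1.4,z,c)).round(3))
```

```text
tip side [0.02  0.255]
rindL bot [-0.087  0.261]
rindL cornertop [-0.113  0.312]
rindLbotcorner [-0.09   0.301]
top arc L [-0.09   0.303]
track [-0.105  0.339]
track2 [-0.097  0.339]
```

Request:
jog_arm --steps '[[[0, 3, 0, 0, 100], [0, 6, 0, 0, 100], [0, 8, 0, 0, 100], [0, 8, 0, 0, 100]]]'

```text
time_s: 5.15
eef_pos: [0.5738, 0.1665, 0.2636]
eef_rot: [[0.093, 0.996, 0.0], [0.996, -0.093, 0.0], [0.0, 0.0, -1.0]]
wrist_force: [-0.6, -0.2, 0.1]
gripper_width: 0.0856
finger_force: 0.7
```

Request:
jog_arm --steps '[[[0, 2, 0, 0, 100], [0, 4, 0, 0, 100], [0, 5, 0, 0, 100], [0, 5, 0, 0, 100]]]'

```text
time_s: 5.55
eef_pos: [0.5786, 0.1661, 0.2636]
eef_rot: [[0.093, 0.996, 0.0], [0.996, -0.093, 0.0], [0.0, 0.0, -1.0]]
wrist_force: [-1.0, 1.0, -0.1]
gripper_width: 0.0856
finger_force: 0.9
```

Run:
```python
from fit import *
s=monitor.sense(); print(s['time_s'],np.round(s['wrist_force'],1),C(p,s['eef_pos']).round(4),s['eef_pos'][2])
a=optics.grab_frame('wrist'); d=optics.grab_frame('side')
x=np.hstack([cv2.resize(a,(400,300)),cv2.resize(d[100:205,250:390],(400,300),interpolation=cv2.INTER_CUBIC)])
cv2.imwrite('pics/m3.png',x)
```

```text
5.55 [-1.   1.  -0.1] [-0.1409  0.2565] 0.26360758656745054
```

View pics/m3.png

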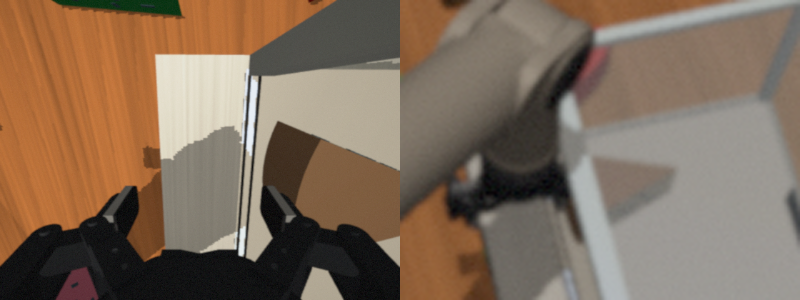

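Run:
```python
from fit import *
c=cam('wrist')
print('tip side',C(p,onplane('',(250+274/400*140,100+172/300*105),.125,cd)).round(3))
for n,u,z in (('rind bot',(263,185),.06),('rind bot',(266,165),.06),('botcorner',(276,122),.06),('track',(249,75),.06),('track2',(259,75),.06),('track2 low',(247,190),.06)): print(n,C(p,onplane('',np.array(u)*1.4,z,c)).round(3))
# retreat and door approach
goal(-.25,.255,.264,0); goal(-.25,.255,.42,0)
```

```text
tip side [0.03  0.253]
rind bot [-0.083  0.245]
rind bot [-0.083  0.264]
botcorner [-0.078  0.302]
track [-0.103  0.339]
track2 [-0.095  0.339]
track2 low [-0.098  0.239]
[  -1.5 -109.1   -0.4    0. ] world [0.47  0.175 0.264]
[  -1.5 -109.  -156.4    0. ] world [0.47  0.175 0.42 ]
```

The rind is at case x about -83 mm and the pointed end at about +30 mm, so the wedge is clear of the door and upright. I'll back off, rise, and move to the right of the flange.

Request:
jog_arm --steps '[[[0, -15, 0, 0, 100], [0, -45, 0, 0, 100], [0, -80, 0, 0, 100], [0, -105, -15, 0, 100], [-15, -109, -50, 0, 100], [-45, -109, -85, 0, 100], [-85, -109, -104, 0, 100], [-125, -109, -104, 0, 100], [-165, -109, -104, 0, 100], [-205, -109, -104, 0, 100], [-230, -109, -104, 0, 100], [-240, -109, -104, 0, 100], [-240, -109, -104, 0, 100]]]'

```text
time_s: 6.95
eef_pos: [0.4478, -0.064, 0.3679]
eef_rot: [[0.096, 0.995, 0.001], [0.995, -0.096, -0.001], [-0.0, 0.001, -1.0]]
wrist_force: [1.0, 0.1, -0.7]
gripper_width: 0.085
finger_force: 0.0
```

Run:
```python
from fit import *
s=monitor.sense(); print(s['time_s'],np.round(s['wrist_force'],1),C(p,s['eef_pos']).round(4),s['eef_pos'][2])
goal(-.172,.015,.366,0)
a=optics.grab_frame('wrist'); d=optics.grab_frame('side')
x=np.hstack([cv2.resize(a,(400,300)),cv2.resize(d[100:310,230:510],(400,300),interpolation=cv2.INTER_CUBIC)])
cv2.imwrite('pics/m4.png',x)
```

```text
6.95 [ 1.   0.1 -0.7] [-0.2496  0.0152] 0.36788533118713573
[-0.  77.6  2.  -0.2] world [ 0.525 -0.071  0.366]
```

View pics/m4.png

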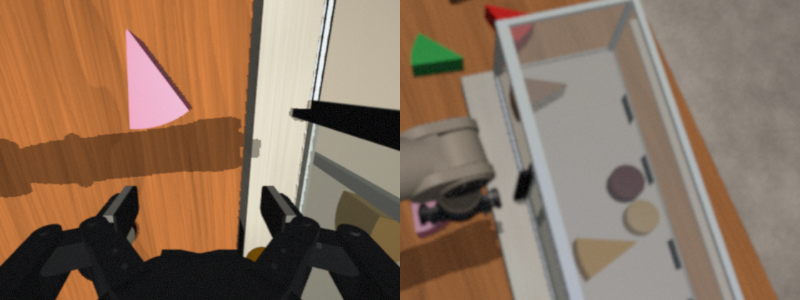

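The wrist view shows the door flange running from (292,113) at its lower end to the right edge at (400,130), ahead (+y) of the open front finger. In the side view the wedge stands inside at (540,95).

Run:
```python
from fit import *
c=cam('wrist')
for u in ((292,117),(292,110)): print('bot',C(p,onplane('',np.array(u)*1.4,.07,c)).round(3))
for y in (.04,.05,.056,.06,.066):
    print(y,(proj('',W(p,[(-.13,y,.07),(-.13,y,.16),(-.13,y,.24),(-.105,y,.07)]),c)/1.4).round(0).tolist())
```

```text
bot [-0.132  0.055]
bot [-0.133  0.064]
0.04 [[292.0, 129.0], [335.0, 148.0], [433.0, 192.0], [311.0, 129.0]]
0.05 [[293.0, 121.0], [338.0, 137.0], [439.0, 174.0], [313.0, 121.0]]
0.056 [[294.0, 116.0], [339.0, 131.0], [443.0, 163.0], [313.0, 116.0]]
0.06 [[294.0, 113.0], [340.0, 126.0], [446.0, 156.0], [314.0, 113.0]]
0.066 [[295.0, 108.0], [341.0, 119.0], [450.0, 144.0], [315.0, 109.0]]
```

Request:
jog_arm --steps '[[[0, 25, 0, 0, 100], [0, 50, 0, 0, 100], [0, 66, 0, 0, 100], [0, 74, 0, 0, 100], [0, 74, 0, 0, 100], [6, 74, 0, 0, 100], [12, 74, 0, 0, 100], [16, 74, 0, 0, 100], [19, 74, 0, 0, 100], [22, 74, 0, 0, 100], [25, 74, 0, 0, 100], [28, 74, 0, 0, 100], [31, 74, 0, 0, 100], [34, 74, 0, 0, 100], [37, 74, 0, 0, 100], [41, 74, 0, 0, 100], [45, 74, 0, 0, 100], [49, 74, 0, 0, 100], [53, 74, 0, 0, 100]]]'

```text
time_s: 8.95
eef_pos: [0.523, -0.0147, 0.3651]
eef_rot: [[0.09, 0.996, -0.013], [0.996, -0.09, -0.0], [-0.001, -0.013, -1.0]]
wrist_force: [-7.5, -0.8, -2.6]
gripper_width: 0.0851
finger_force: 0.0
```

Run:
```python
from fit import *
s=monitor.sense(); print(s['time_s'],np.round(s['wrist_force'],1),C(p,s['eef_pos']).round(4),s['eef_pos'][2],s['dq'])
optics.grab_frame('wrist');optics.grab_frame('side');optics.grab_frame('scene')
for n in('side','scene'):
    for d in find_in('door_pull',n): print(n,d['conf'],np.round(d['centre']),C(p,onplane('',d['centre'],.165 ,cd if n=='side' else cs)).round(3))
goal(-.1756,.285,.368,0)
```

```text
8.95 [-7.5 -0.8 -2.6] [-0.1793  0.0713] 0.3651238454555581 [-3.79042898  0.43046887 -0.85000569 -0.32095499  0.58001393  0.08791898
 -4.66321262]
side 0.64 [335. 278.] [-0.1   -0.085]
side 0.37 [286. 398.] [-0.297 -0.343]
side 0.33 [378. 259.] [ 0.026 -0.062]
scene 0.81 [275. 158.] [-0.092  0.069]
[212.6   4.9  -2.7   0.3] world [0.547 0.198 0.368]
```

Run:
```python
from fit import *
a=optics.grab_frame('wrist'); d=optics.grab_frame('scene')
x=np.hstack([a[100:420,280:560],cv2.resize(d[100:210,240:340],(290,320),interpolation=cv2.INTER_CUBIC)])
cv2.imwrite('pics/m5.png',cv2.resize(x,(800,450)))
s=monitor.sense(); print(s['time_s'],np.round(s['wrist_force'],1),np.round(s['wrist_torque'],2),C(p,s['eef_pos']).round(4))
```

```text
9.3 [-7.4  0.6 -2.1] [ 0.2   1.31 -0.07] [-0.1794  0.0724]
```

View pics/m5.png

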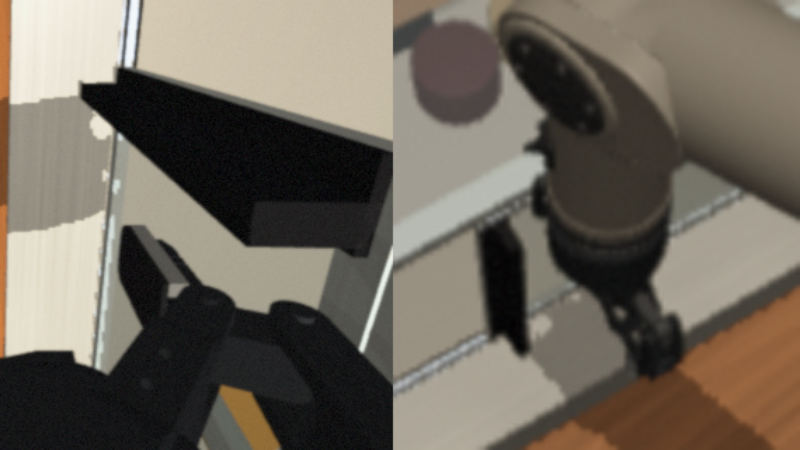

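Run:
```python
from fit import *
c=cam('wrist')
for u,z in (((82,95),.07),((248,245),.26),((370,250),.26),((250,205),.26),((118,70),.07)): print(u,C(p,onplane('',np.array(u)/1.404+[280,100],z,c)).round(3))
for u in ((120,228),(190,290),(160,335),(205,290),(235,310)):
  print('fing',u,[C(p,onplane('',np.array(u)/1.404+[280,100],z,c)).round(3).tolist() for z in (.2,.22,.24)])
```

```text
(82, 95) [-0.13   0.106]
(248, 245) [-0.131  0.105]
(370, 250) [-0.107  0.104]
(250, 205) [-0.133  0.114]
(118, 70) [-0.109  0.122]
fing (120, 228) [[-0.138, 0.078], [-0.145, 0.088], [-0.151, 0.098]]
fing (190, 290) [[-0.11, 0.053], [-0.12, 0.067], [-0.131, 0.081]]
fing (160, 335) [[-0.119, 0.032], [-0.128, 0.049], [-0.137, 0.066]]
fing (205, 290) [[-0.104, 0.053], [-0.116, 0.067], [-0.127, 0.081]]
fing (235, 310) [[-0.091, 0.044], [-0.105, 0.059], [-0.118, 0.074]]
```

The knuckle of the front finger was lightly rubbing the door glass (7 N) and dragged the door about 50 mm closed. No harm done. The flange's right face is now at y≈105 mm. I'll back off 8 mm, lower the tool, and push on the flange itself.

Request:
jog_arm --steps '[[[0, -4, 0, 0, 100], [0, -8, 0, 0, 100], [0, -8, 15, 0, 100], [0, -8, 30, 0, 100], [0, -8, 40, 0, 100], [0, -8, 40, 0, 100]]]'

```text
time_s: 9.9
eef_pos: [0.5178, -0.0157, 0.3267]
eef_rot: [[0.092, 0.996, -0.002], [0.996, -0.092, 0.0], [0.0, -0.002, -1.0]]
wrist_force: [0.1, -1.2, 0.7]
gripper_width: 0.0855
finger_force: 0.0
```

Request:
jog_arm --steps '[[[4, 0, 0, 0, 100], [8, 0, 0, 0, 100], [11, 0, 0, 0, 100], [14, 0, 0, 0, 100], [17, 0, 0, 0, 100], [20, 0, 0, 0, 100], [23, 0, 0, 0, 100], [26, 0, 0, 0, 100], [29, 0, 0, 0, 100], [33, 0, 0, 0, 100], [37, 0, 0, 0, 100], [41, 0, 0, 0, 100], [45, 0, 0, 0, 100], [50, 0, 0, 0, 100], [55, 0, 0, 0, 100], [60, 0, 0, 0, 100]]]'

```text
time_s: 11.5
eef_pos: [0.5238, 0.0442, 0.3277]
eef_rot: [[0.092, 0.996, -0.0], [0.996, -0.092, 0.0], [0.0, -0.0, -1.0]]
wrist_force: [-0.2, -0.8, 0.0]
gripper_width: 0.0853
finger_force: 0.0
```

Run:
```python
from fit import *
s=monitor.sense(); print(s['time_s'],np.round(s['wrist_force'],1),C(p,s['eef_pos']).round(4))
a=optics.grab_frame('wrist'); cv2.imwrite('pics/m6.png',a[60:420])
goal(-.1836,.304,.327,0)
```

```text
11.5 [-0.2 -0.8  0. ] [-0.1841  0.1301]
[1.726e+02 1.100e+00 1.000e+00 1.000e-01] world [0.54  0.217 0.327]
```

View pics/m6.png

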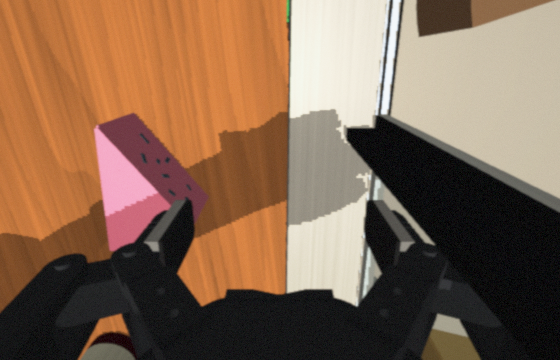

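The wrist view shows the flange from (348,130) to the lower right, right beside the front finger's knuckle at (440,260). The wedge stands well inside at (450,10).

Run:
```python
from fit import *
c=cam('wrist')
for u in ((347,190),(347,195)): print(C(p,onplane('',u,.07,c)).round(4))
for y in (.14,.145,.15,.155): print(y,proj('',W(p,[(-.13,y,.07),(-.13,y,.16),(-.13,y,.2)]),c).round(0).tolist())
```

```text
[-0.1311  0.1533]
[-0.1308  0.1492]
0.14 [[347.0, 206.0], [386.0, 255.0], [423.0, 301.0]]
0.145 [[348.0, 200.0], [387.0, 246.0], [425.0, 289.0]]
0.15 [[348.0, 194.0], [389.0, 237.0], [427.0, 277.0]]
0.155 [[348.0, 188.0], [390.0, 227.0], [429.0, 265.0]]
```

Request:
jog_arm --steps '[[[4, 0, 0, 0, 100], [10, 0, 0, 0, 100], [17, 0, 0, 0, 100], [25, 0, 0, 0, 100], [33, 0, 0, 0, 100], [41, 0, 0, 0, 100], [49, 0, 0, 0, 100], [57, 0, 0, 0, 100], [65, 0, 0, 0, 100], [73, 0, 0, 0, 100], [81, 0, 0, 0, 100], [89, 0, 0, 0, 100], [97, 0, 0, 0, 100], [105, 0, 0, 0, 100], [113, 0, 0, 0, 100], [121, 0, 0, 0, 100], [128, 0, 0, 0, 100], [134, 0, 0, 0, 100], [138, 0, 0, 0, 100], [141, 0, 0, 0, 100]]]'

```text
time_s: 13.55
eef_pos: [0.5367, 0.1847, 0.3277]
eef_rot: [[0.092, 0.996, -0.0], [0.996, -0.092, 0.0], [0.0, -0.0, -1.0]]
wrist_force: [0.6, -2.3, -0.0]
gripper_width: 0.0854
finger_force: 0.0
```

Request:
jog_arm --steps '[[[2, 0, 0, 0, 100], [4, 0, 0, 0, 100], [6, 0, 0, 0, 100], [8, 0, 0, 0, 100], [10, 0, 0, 0, 100], [12, 0, 0, 0, 100], [14, 0, 0, 0, 100], [16, 0, 0, 0, 100]]]'

```text
time_s: 14.35
eef_pos: [0.5383, 0.2002, 0.3277]
eef_rot: [[0.093, 0.996, -0.0], [0.996, -0.093, -0.0], [-0.0, -0.0, -1.0]]
wrist_force: [-0.5, -2.0, 0.1]
gripper_width: 0.0856
finger_force: 0.0
```

Run:
```python
from fit import *
s=monitor.sense(); print(s['time_s'],np.round(s['wrist_force'],1),C(p,s['eef_pos']).round(4))
```

```text
14.35 [-0.5 -2.   0.1] [-0.1841  0.2867]
```

Request:
jog_arm --steps '[[[1, 0, 0, 0, 100], [2, 0, 0, 0, 100], [3, 0, 0, 0, 100], [4, 0, 0, 0, 100], [5, 0, 0, 0, 100], [6, 0, 0, 0, 100], [7, 0, 0, 0, 100]]]'

```text
time_s: 15.05
eef_pos: [0.539, 0.2071, 0.3277]
eef_rot: [[0.093, 0.996, -0.0], [0.996, -0.093, -0.0], [-0.0, 0.0, -1.0]]
wrist_force: [-1.0, -2.3, 0.7]
gripper_width: 0.085
finger_force: 0.0
```

Request:
jog_arm --steps '[[[1, 0, 0, 0, 100], [2, 0, 0, 0, 100], [3, 0, 0, 0, 100]]]'

```text
time_s: 15.35
eef_pos: [0.5393, 0.2101, 0.3277]
eef_rot: [[0.093, 0.996, 0.0], [0.996, -0.093, -0.0], [-0.0, 0.0, -1.0]]
wrist_force: [-0.3, -2.3, -0.6]
gripper_width: 0.0853
finger_force: 0.0
```

Request:
jog_arm --steps '[[[1, 0, 0, 0, 100], [2, 0, 0, 0, 100], [3, 0, 0, 0, 100]]]'

```text
time_s: 15.65
eef_pos: [0.5396, 0.2131, 0.3277]
eef_rot: [[0.093, 0.996, 0.0], [0.996, -0.093, -0.0], [-0.0, 0.0, -1.0]]
wrist_force: [1.1, -1.2, -0.4]
gripper_width: 0.0854
finger_force: 0.0
```

Request:
jog_arm --steps '[[[1, 0, 0, 0, 100], [2, 0, 0, 0, 100], [3, 0, 0, 0, 100]]]'

```text
time_s: 15.95
eef_pos: [0.5398, 0.2161, 0.3277]
eef_rot: [[0.093, 0.996, 0.0], [0.996, -0.093, -0.0], [-0.0, 0.0, -1.0]]
wrist_force: [0.2, -1.5, -0.7]
gripper_width: 0.0854
finger_force: 0.0
```

Request:
jog_arm --steps '[[[1, 0, 0, 0, 100], [2, 0, 0, 0, 100], [3, 0, 0, 0, 100]]]'

```text
time_s: 16.25
eef_pos: [0.5401, 0.2188, 0.3276]
eef_rot: [[0.093, 0.996, -0.0], [0.996, -0.093, -0.001], [-0.001, -0.0, -1.0]]
wrist_force: [-0.6, -3.2, 1.8]
gripper_width: 0.0855
finger_force: 0.0
```

Run:
```python
from fit import *
s=monitor.sense(); print(s['time_s'],np.round(s['wrist_force'],1),np.round(s['wrist_torque'],2),C(p,s['eef_pos']).round(4))
a=optics.grab_frame('wrist').max(2); c=cam('wrist')
# flange outer edge line (x=-.128) at several heights: dark transition along y
for z in (.075,.09,.11,.13,.15):
    ys=np.arange(.26,.37,.003); P=proj('',W(p,[(-.126,y,z) for y in ys]),c).round().astype(int)
    print(z,[int(a[v,u]) if 0<=v<420 and 0<=u<560 else -1 for u,v in P])
```

```text
16.25 [-0.6 -3.2  1.8] [-0.53 -0.02 -0.2 ] [-0.184   0.3054]
0.075 [239, 240, 238, 189, 161, 162, 163, 161, 163, 164, 166, 163, 162, 165, 166, 167, 167, 169, 121, 18, 13, 15, 22, 63, 240, 249, 248, 249, 249, 249, 250, 250, 122, 129, 222, 222, 218]
0.09 [239, 238, 239, 239, 239, 239, 239, 209, 163, 156, 162, 159, 163, 162, 164, 166, 163, 164, 126, 28, 17, 17, 16, 15, 20, 236, 247, 247, 247, 248, 249, 248, 242, 95, 200, 200, 200]
0.11 [241, 241, 241, 241, 242, 241, 242, 242, 243, 244, 243, 241, 239, 170, 165, 166, 166, 163, 72, 3, 12, 22, 18, 7, 10, 21, 149, 246, 246, 246, 247, 247, 247, 183, 108, 224, 222]
0.13 [108, 57, 14, 16, 26, 26, 21, 22, 14, 21, 28, 19, 114, 107, 103, 113, 103, 102, 55, 16, 18, 9, 12, 20, 23, 10, 15, 21, 6, 17, 100, 98, 95, 101, 97, 215, 212]
0.15 [185, 73, 20, 21, 15, 20, 22, 23, 15, 17, 18, 24, 77, 96, 97, 179, 191, 188, 108, 12, 15, 16, 17, 15, 14, 14, 4, 13, 7, 13, 100, 98, 98, 101, 118, 105, 219]
```

Request:
jog_arm --steps '[[[0, 0, 0, 0, 100], [1, 0, 0, 0, 100], [1, 0, 0, 0, 100]]]'

```text
time_s: 16.6
eef_pos: [0.5402, 0.219, 0.3276]
eef_rot: [[0.094, 0.996, -0.001], [0.996, -0.094, -0.002], [-0.002, -0.0, -1.0]]
wrist_force: [-1.6, -5.1, 2.6]
gripper_width: 0.0854
finger_force: 0.0
```

Request:
jog_arm --steps '[[[1, 0, 0, 0, 100], [2, 0, 0, 0, 100], [2, 0, 0, 0, 100]]]'

```text
time_s: 16.9
eef_pos: [0.5406, 0.2195, 0.3274]
eef_rot: [[0.096, 0.995, -0.001], [0.995, -0.096, -0.005], [-0.005, -0.001, -1.0]]
wrist_force: [-2.4, -7.8, 2.5]
gripper_width: 0.0852
finger_force: 0.0
```

The door is on its stop: the force has risen to 8 N with no further travel. I'll back away to the right, then outward and up.

Request:
jog_arm --steps '[[[-4, 0, 0, 0, 100], [-12, 0, 0, 0, 100], [-20, 0, 0, 0, 100], [-20, -20, 0, 0, 100], [-20, -50, 0, 0, 100], [-20, -80, 0, 0, 100], [-20, -90, -30, 0, 100], [-20, -90, -70, 0, 100], [-20, -90, -70, 0, 100], [-20, -90, -70, 0, 100]]]'

```text
time_s: 17.9
eef_pos: [0.4489, 0.2107, 0.3988]
eef_rot: [[0.092, 0.996, 0.003], [0.996, -0.092, 0.001], [0.001, 0.003, -1.0]]
wrist_force: [0.4, -0.7, -0.7]
gripper_width: 0.0851
finger_force: 0.0
```

Run:
```python
from fit import *
s=monitor.sense(); print(s['time_s'],np.round(s['wrist_force'],1),C(p,s['eef_pos']).round(4))
a=optics.grab_frame('wrist').max(2); c=cam('wrist')
for z in (.075,.1):
    ys=np.arange(.28,.36,.002); P=proj('',W(p,[(-.126,y,z) for y in ys]),c).round().astype(int)
    print(z,[(round(y,3),int(a[v,u])) for y,(u,v) in zip(ys,P) if 0<=v<420 and 0<=u<560 and .3<y<.335])
optics.grab_frame('side');optics.grab_frame('scene')
a0=cv2.imread('pics/side0_raw.png'); 
for q in ('wedge_blue','honey_jar'):
  for n,k in (('side',cd),('scene',cs)):
    print(q,n,[(np.round(d['centre']),round(d['conf'],2),C(p,onplane('',d['centre'],.12,k)).round(3)) for d in find_in(q,n)][:6])
```

```text
17.9 [ 0.4 -0.7 -0.7] [-0.2741  0.2889]
0.075 [(np.float64(0.3), 219), (np.float64(0.302), 221), (np.float64(0.304), 217), (np.float64(0.306), 220), (np.float64(0.308), 220), (np.float64(0.31), 220), (np.float64(0.312), 193), (np.float64(0.314), 139), (np.float64(0.316), 67), (np.float64(0.318), 20), (np.float64(0.32), 13), (np.float64(0.322), 15), (np.float64(0.324), 6), (np.float64(0.326), 18), (np.float64(0.328), 119), (np.float64(0.33), 220), (np.float64(0.332), 222), (np.float64(0.334), 222)]
0.1 [(np.float64(0.3), 81), (np.float64(0.302), 80), (np.float64(0.304), 85), (np.float64(0.306), 85), (np.float64(0.308), 84), (np.float64(0.31), 82), (np.float64(0.312), 85), (np.float64(0.314), 81), (np.float64(0.316), 65), (np.float64(0.318), 18), (np.float64(0.32), 20), (np.float64(0.322), 14), (np.float64(0.324), 9), (np.float64(0.326), 14), (np.float64(0.328), 9), (np.float64(0.33), 12), (np.float64(0.332), 15), (np.float64(0.334), 27)]
wedge_blue side [(array([299., 109.]), 0.76, array([-0.064,  0.453])), (array([249., 251.]), 0.6, array([-0.308,  0.049])), (array([263., 146.]), 0.46, array([-0.201,  0.359]))]
wedge_blue scene [(array([158., 221.]), 0.91, array([-0.065,  0.453])), (array([199., 271.]), 0.79, array([-0.257,  0.422])), (array([305., 242.]), 0.52, array([-0.343,  0.123]))]
honey_jar side [(array([326., 321.]), 0.65, array([-0.148, -0.185]))]
honey_jar scene [(array([353., 144.]), 0.93, array([-0.16, -0.17])), (array([267., 337.]), 0.26, array([-0.506,  0.35 ]))]
```

```bash
python3 -c "
from bench import workorder; print(workorder.job_done())"
```

```text
the job is handed in; nothing more can be done
None
```

I pushed the wedge in the doorway upright into the case, about 13 mm clear of the door, then pushed the door by its flange onto its stop without slamming. The job was handed in at about 18 s with the robot touching nothing. One flaw: before I reached the flange, the front finger rubbed the door glass with about 7 N and dragged the door about 50 mm towards shut.

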